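Hold the blasting cabinet's sprung hatch just short of its balance point

TASK

The spring of the small blasting cabinet's hatch is to be adjusted: swing the clamp lever well clear of the hatch, then raise the hatch by its bar until it is just past its balance point (pointer pin past the stud on the side quadrant), without letting it swing on over against its back stop. Then bring it back and hold it still about ten degrees short of the balance point, where it would fall shut if let go; finish while still holding it there, with the lever left clear. Leave the other things on the bench where they are.

Things in the scene. Friction and masses are not known exactly. Their poses are not given: they have to be found in the camera images.
- cabinet: grey open-topped bench cabinet, 180 (x) by 220 (y) by 118 mm high, fixed, a plaster cast inside. Origin: centre of its underside on the bench; x points from front to hinge side (away from the robot at yaw 0), y to its left, z up. A dark steel bracket, 50 by 42 by 126 mm high, at its left side carries the clamp lever.
- hatch (a joint): angle of the white hatch (182x204x10 mm, 0.95 kg). 0 shut (level), grows as the front rises, 1.75 back stop. Balance at 1.05 rad: below it the hatch falls shut, above it falls open. Closing moment 0.37 N m shut (1.6 N at the bar), 0.1 at 0.90 rad (0.45 N at the bar), changing sign at 1.05; friction 0.01 N m. Locked (opens under 0.03 rad) while the clamp lever's nose lies over it.
- hatch_hinge (a point): middle of the hatch's hinge axis, fixed to the cabinet: 100 mm behind the cabinet's centre, 120 mm above the bench; its axes are the cabinet's.
- hatch_bar (a point): middle of the hatch's round steel bar, 12 mm thick, 120 mm long, parallel to the hinge, on two arms at its ends. The gap behind it is 49 mm to the hatch's edge (44 mm to the cabinet wall when shut). When shut it lies 240 mm in front of the hinge axis and 8 mm above it (128 mm above the bench); it circles about the hinge with the hatch, and can turn between the fingers.
- balance_stud (a point): dark stud, 14 mm across, that marks the balance point on the quadrant: a 6 mm steel arc of radius 110 mm round the hinge axis at the cabinet's right side (124 mm right of its centre). A 6 mm pointer pin on the hatch's right edge runs along the arc and stands at the stud when the hatch is at 1.05 rad.
- clamp_lever (a joint): angle of the clamp lever about its upright pivot. 0 locked: nose across the hatch, knob arm out to the cabinet's left (+y). Grows clockwise seen from above: the knob goes from the cabinet's +y towards its +x (to the hinge side), stop at 1.6. Starts between 0 and 0.25. From 1.2 up the nose is clear of the hatch. Stays where left; friction 0.06 N m (1.2 N at the knob).
- lever_pivot (a point): pivot of the clamp lever, on the axis at the lever's underside: 55 mm in front of and 135 mm to the left of the cabinet's centre, 132.5 mm above the bench.
- lever_knob (a point): grip point of the lever's black knob, an upright cylinder 18 mm in diameter that stands from 140 to 176 mm above the bench, 52 mm from the pivot; this point lies on its axis 162 mm above the bench. The lever's arm below it is 12 mm wide, its top 141.5 mm above the bench.
- loose_cast: bystander: plaster dental cast, 50 by 60 by 36 mm, to the right of the cabinet
- pencil: bystander: pencil, 136 mm long, to the right of the cabinet
- impression_tray: bystander: metal impression tray, 83 by 76 by 12 mm, in front of the cabinet, to its left
- calliper: bystander: calliper, 170 mm long, at the left front of the bench
- bench_brush: bystander: brush with wooden handle, 145 mm long, at the right of the bench

How it is judged:
By the outcome, as a careful person would: the job done as asked, in the order asked, and still so for the second after the job is handed in, while the arm keeps its last pose, push and grip.
It also fails if it takes over 48 s, if anything falls off the work surface, if the arm or the gripper's body presses on something with over 40 N, if the wrist force passes 120 N, or if a joint passes its speed limit or range.

ROBOT

A 6-joint arm with a two-finger parallel gripper is mounted at the origin on a cart in front of the work surface, level with it; the furniture and walls round the work are solid. World frame = base frame: x ahead of the robot, y to its left, z up, the work surface at z = 0. Lengths are in m, angles in degrees, forces in N, time in s.
With the tool pointing down it reaches from about 0.375 to 0.9 m from the base axis. Payload 3.1 kg.
Tool frame: the origin (TCP) lies at the very end of the fingers, on their centre line; the grasp point (between the pads) lies 19 mm behind it (bot.hold_point_z is the z of the grasp point in the tool frame, in m); z points along the fingers, y is the line along which they close (so a half turn about z gives the same grasp; the last joint's range is limited). The gripper opens to 87 mm and grips with 3 to 60 N. Pads are 19 mm wide; open, the fingers measure 117 mm over their backs; the gripper's body (75 mm by 190 mm) begins 51 mm behind the grasp point.
Start: joints at [64.028, 30.224, 82.088, -0, 67.689, -10.227], TCP at [0.17, 0.602, 0.223] pointing down, gripper open.
Joint ranges: [-176.69, 176.69], [-43.24, 126.21], [12.49, 139.97], [-82, 262], [0, 151.66], [-163.58, 163.58]. Speed limits (degrees/s): [159.86, 159.86, 180, 180, 180, 180].

INTERFACE

Orientations are given as a 3x3 rotation matrix whose columns are the frame's x, y, z axes.
In Python, from rig import bot, capture, camera_model gives the robot as it stands.
- The arm moves only by the tool apply_moves, never from a script. Its argument "plan" is text: rows parted by semicolons, each of 6 numbers parted by spaces: the shift along the tool's x, y, z in units of 0.05 m (1.0 is 0.05 m), then the turn, a rotation vector about the tool's x, y, z in units of 360 degrees (1.0 is 360 degrees). In form: dx dy dz ax ay az; .... A call has 1 to 10 rows; each row shifts and turns the commanded pose from where the row before left it, along the tool's axes as they then stand; what a row does not reach is not made up. A row lasts 1/12 s, in which the tool goes at most 41.7 mm and 7.16 degrees, less where a joint would pass 70% of its speed; a pose out of reach is approached as far as the arm can. A call with a number of a shift or a turn outside -1 to 1 is refused whole. A call with a gripper value outside its range is refused whole. "gripper" is the gripper command: -1 is shut, 1 is fully open, values between are in proportion, set as the call begins (left out, the last holds). The fingers move at their own pace and stop on an object; the grip force is fixed at half the most. Time passes only in rows, so rows that do not move let the fingers close. It gives the time, the measured TCP pose, the force, the opening and the grip force at its end, in the units of the state.
- bot.read_state(): the state, without advancing time (a new reading comes with each control period).
- capture(name): name is "scene" or "top" or "wrist"; returns the picture (480x640x3 uint8, red, green, blue); there is no depth.
- camera_model(name): a dict with "vertical_fov" (degrees; the focal length in pixels is half the picture's height over the tangent of half this angle, whatever the lens; pixels are square), "cx", "cy" (the principal point, pixels), "position" and "rotation" of the camera in the world; the wrist camera has in their place "hand_eye" (4x4, takes a point from camera to tool coordinates, whose origin is the TCP and whose axes are the flange's). Camera axes: x right, y down, z forward; pixel columns grow to the right and rows downward; lengths in m; the calibration is good to about 2 mm. A picture is of the moment at which its call begins: read the wrist's pose just before it. camera_model takes no time and is no camera call.
- bot.hand_in(): hands the job in; it is judged then, once.
The state is a dict: "time_s": time; "joint_positions": joint angles; "qvel": joint speeds; "tau": joint torques, N m; "position": TCP position; "tcp_rot": TCP orientation; "force": force on the tool from outside, world axes, zero at the start; "moment": the same for the moment, N m; "opening": opening from 0.0 (shut) to 1.0 (fully open); "grasp_force": force on a finger pad.
Only numpy, scipy, OpenCV 4.12 (cv2) and the standard library are available. Lean on these libraries where they do the work, as an engineer would, in place of code of your own. Each camera call takes 0.05 s, during which the arm holds its last target. There are 200 camera calls.

## Working session

There is one attempt and no reset: what is moved stays moved. The work goes in short steps, Python scripts to look and compute and a tool call to move; the robot and the scene stay as the last step left them, time stands still between calls to the robot, and variables do not carry over. Pictures are saved under pics/ and viewed, at most 10 in all, crops included, and the job is handed in when it is done.

Besides the shell and the picture viewer there is one more tool, called after "Emit:" by a JSON object that holds its "api" and its "payload", one argument or row to a line. apply_moves: Moves the arm, as the interface text tells. Its arguments: {"type":"object","properties":{"plan":{"type":"string"},"gripper":{"type":"number"}},"required":["plan"]}

```bash
mkdir -p pics; ls; python3 - <<'E'
from rig import bot,capture,camera_model
import cv2,numpy as np
s=bot.read_state(); print({k:np.round(v,3).tolist() for k,v in s.items()}, bot.hold_point_z)
ims=[]
for n in("scene","top"):
    im=capture(n); cv2.imwrite(f"pics/{n}0.png",im[:,:,::-1]); m=camera_model(n); print(n,m)
print(camera_model("wrist"))
E
```

```text
pics
{'time_s': 0.0, 'joint_positions': [64.027, 30.281, 82.156, 0.001, 67.688, -10.225], 'qvel': [0.029, -0.086, -0.121, 0.019, -0.043, 0.018], 'tau': [0.002, -44.005, -17.66, 0.063, 0.058, -0.0], 'position': [0.169, 0.601, 0.222], 'tcp_rot': [[-0.962, 0.271, -0.001], [0.271, 0.962, -0.002], [0.0, -0.002, -1.0]], 'force': [0.575, -0.032, -0.208], 'moment': [-0.027, -0.005, -0.024], 'grasp_force': 0.0, 'opening': 0.999} -0.0187
scene {'vertical_fov': 45.88352534352581, 'cx': 307.88881521107686, 'cy': 241.32233313386183, 'position': array([-0.33422838, -1.04492647,  1.42531045]), 'rotation': array([[ 0.67915285, -0.53480765,  0.50272476],
       [-0.73388131, -0.48261564,  0.47801712],
       [-0.01302438, -0.693587  , -0.72025512]])}
top {'vertical_fov': 43.534336866903786, 'cx': 315.9577513459862, 'cy': 242.2585131132827, 'position': array([ 0.24241193, -0.16112556,  1.53046326]), 'rotation': array([[-1.00692760e-01, -9.69583268e-01,  2.23090237e-01],
       [-9.94917552e-01,  9.80883453e-02, -2.27539113e-02],
       [ 1.79259481e-04, -2.24247547e-01, -9.74532198e-01]])}
{'vertical_fov': 68.18844352376945, 'cx': 319.55415099186905, 'cy': 239.3243457292675, 'hand_eye': array([[ 3.29412118e-04, -9.53503780e-01, -3.01380878e-01,
         8.30454707e-02],
       [ 9.99999945e-01,  3.00570370e-04,  1.42069783e-04,
         5.11001135e-04],
       [-4.48779136e-05, -3.01380908e-01,  9.53503826e-01,
        -1.62836197e-01],
       [ 0.00000000e+00,  0.00000000e+00,  0.00000000e+00,
         1.00000000e+00]])}
```

View pics/scene0.png

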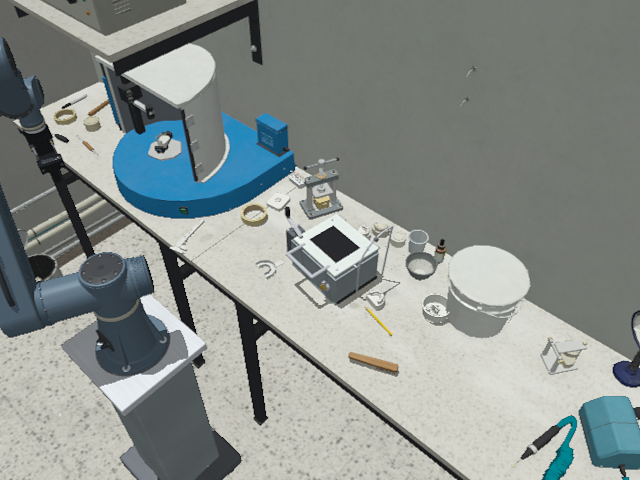

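View pics/top0.png

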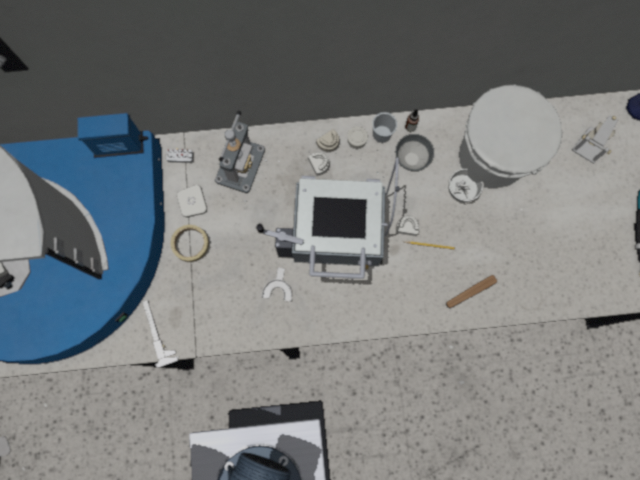

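The scene view shows the cabinet near (335,255). In the top view it is near (340,220), with the knob at about (262,229), the bar at about (337,275) and an articulator at (240,160) behind the lever. I'll enlarge the top view to pick corners.

```bash
python3 - <<'E'
import cv2
im=cv2.imread("pics/top0.png")
cv2.imwrite("pics/c1.png",cv2.resize(im[160:300,240:426],None,fx=4.3,fy=4.28,interpolation=cv2.INTER_CUBIC))
im=cv2.imread("pics/scene0.png")
cv2.imwrite("pics/c2.png",cv2.resize(im[190:310,260:410],None,fx=5,fy=5,interpolation=cv2.INTER_CUBIC))
E
```

```text
(no output)
```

View pics/c1.png

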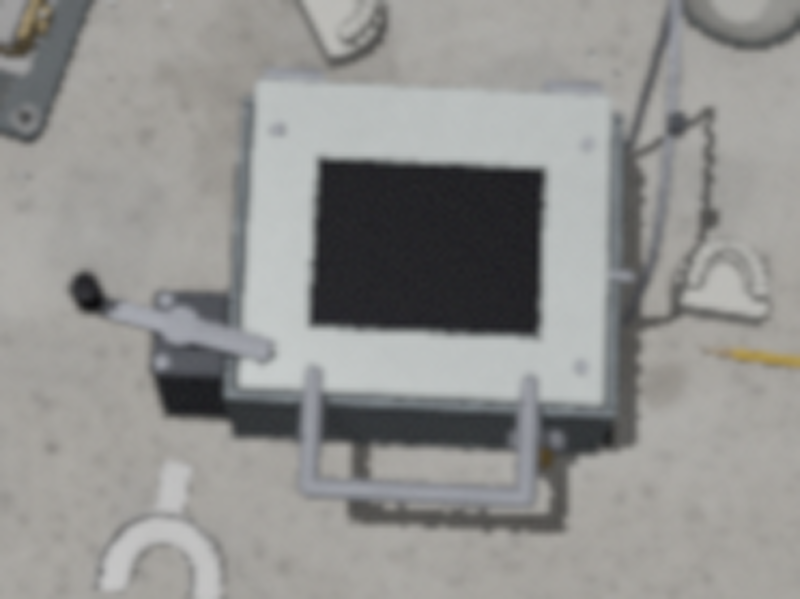

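View pics/c2.png

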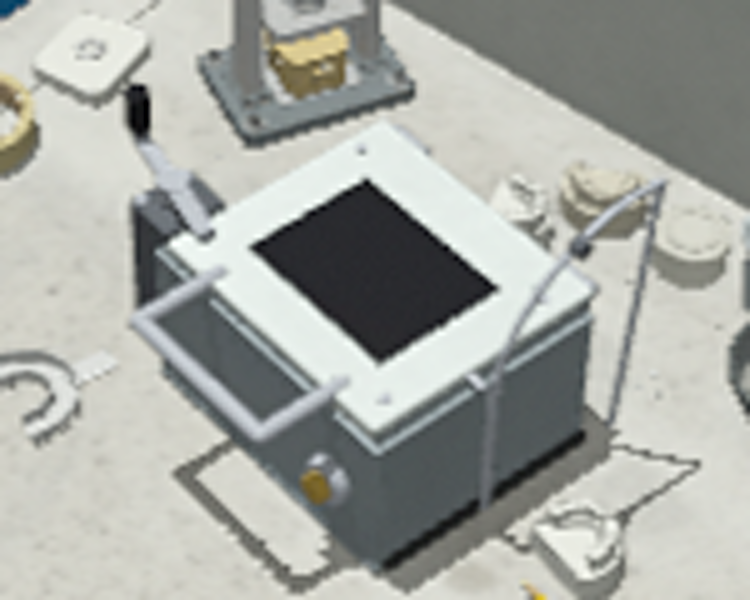

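The crop shows the hatch corners at BL(255,80), BR(612,97), FR(606,405) and FL(236,388). The bar runs from (303,490) to (532,500), and the knob is at (88,292). Next I fit the cabinet pose.

```bash
cat > h.py <<'E'
import numpy as np
from rig import bot,capture,camera_model
def rays(n,uv):
    m=camera_model(n); f=240/np.tan(np.radians(m["vertical_fov"]/2)); uv=np.atleast_2d(uv).astype(float)
    d=np.c_[(uv[:,0]-m["cx"])/f,(uv[:,1]-m["cy"])/f,np.ones(len(uv))]@m["rotation"].T
    return np.array(m["position"]),d
def onz(n,uv,z):
    c,d=rays(n,uv); return (c+d*((z-c[2])/d[:,2])[:,None])
def proj(n,P):
    m=camera_model(n); f=240/np.tan(np.radians(m["vertical_fov"]/2))
    q=(np.atleast_2d(P)-m["position"])@m["rotation"]; return q[:,:2]/q[:,2:]*f+[m["cx"],m["cy"]]
E
python3 - <<'E'
from h import *
from scipy.optimize import least_squares
t=np.array([[255,80],[612,97],[606,405],[236,388],[303,490],[532,500]])/[4.3,4.28]+[240,160]-0.4
s=np.array([[385,122],[597,292],[378,432],[165,248],[138,322],[262,432]])/5+[260,190]-0.4
M=np.array([[.097,.102,.129],[.097,-.102,.129],[-.085,-.102,.129],[-.085,.102,.129],[-.14,.06,.128],[-.14,-.06,.128]])
def W(p,M=M):
    c,q=np.cos(p[2]),np.sin(p[2]); return np.c_[p[0]+c*M[:,0]-q*M[:,1],p[1]+q*M[:,0]+c*M[:,1],M[:,2]]
for use in ("t","s","ts"):
    r=lambda p: np.concatenate([(proj("top",W(p))-t).ravel() if "t" in use else [], (proj("scene",W(p))-s).ravel() if "s" in use else []])
    o=least_squares(r,[.55,-.2,0],loss="soft_l1"); print(use,o.x,np.degrees(o.x[2]),np.round(o.fun.reshape(-1,2),1).tolist())
p=o.x; np.save("pose.npy",p)
k=onz("top",np.array([[90,287]])/[4.3,4.28]+[240,160]-.4,.176)[0]
piv=W(p,np.array([[-.055,.135,.1325]]))[0]; d=k-piv; print("knob",k,"piv",piv,"r",np.hypot(*d[:2]),"lever",np.pi/2+p[2]-np.arctan2(d[1],d[0]))
print("bar",W(p,np.array([[-.14,0,.128]])),"hinge",W(p,np.array([[.1,0,.12]])))
E
```

```text
t [ 0.61722862 -0.25492907 -0.14836849] -8.500888575191697 [[-0.0, -0.2], [0.1, -0.4], [-0.3, 0.3], [0.3, 0.3], [1.1, 0.0], [-1.4, 0.1]]
s [ 0.61759256 -0.2543382  -0.14543861] -8.33301841075294 [[-0.3, -0.5], [-0.0, -0.1], [-0.3, 0.1], [0.5, -0.7], [0.3, 0.2], [-0.2, 1.0]]
ts [ 0.61730413 -0.25477492 -0.14744612] -8.448040216351913 [[-0.1, -0.2], [-0.0, -0.5], [-0.3, 0.2], [0.2, 0.3], [1.1, 0.0], [-1.4, 0.0], [-0.2, -0.4], [0.0, 0.1], [-0.3, 0.2], [0.6, -0.7], [0.3, 0.3], [-0.2, 1.1]]
knob [ 0.60250893 -0.06821561  0.176     ] piv [ 0.58273409 -0.11315955  0.1325    ] r 0.04910195491088876 lever 0.2670514989373469
bar [[ 0.4788232  -0.23420718  0.128     ]] hinge [[ 0.71621908 -0.26946616  0.12      ]]
```

```bash
python3 - <<'E'
from h import *
def tri(a,b):
    c1,d1=rays("top",a);c2,d2=rays("scene",b);d1=d1[0]/np.linalg.norm(d1);d2=d2[0]/np.linalg.norm(d2)
    A=np.c_[d1,-d2];x=np.linalg.lstsq(A,c2-c1,rcond=None)[0];P=c1+d1*x[0];Q=c2+d2*x[1];return np.round((P+Q)/2,3),np.linalg.norm(P-Q).round(3)
print("hood bottom front",tri([103,272],[195,180]))
print("hood top front",tri([43,245],[185,108]))
print("articulator top", tri([238,115],[337,160]))
print("blue base edge z.06",onz("top",[[40,360],[120,320],[155,240]],.06).round(3))
print("artic base",onz("top",[[216,182],[247,190],[265,150]],.02).round(3))
print("start tcp in top/scene",proj("top",[.17,.6,.22]),proj("scene",[.17,.6,.22]))
E
```

```text
hood bottom front (array([0.536, 0.322, 0.122]), np.float64(0.018))
hood top front (array([0.547, 0.332, 0.409]), np.float64(0.002))
articulator top (array([ 0.878, -0.039,  0.198]), np.float64(0.002))
blue base edge z.06 [[0.357 0.493 0.06 ]
 [0.434 0.299 0.06 ]
 [0.626 0.206 0.06 ]]
artic base [[ 0.777  0.05   0.02 ]
 [ 0.747 -0.03   0.02 ]
 [ 0.854 -0.086  0.02 ]]
start tcp in top/scene [[-46.61544828 454.29988811]] [[ 55.56839894 173.69939063]]
```

Emit:
{"api": "apply_moves", "payload": {
  "plan": "-0.54 -0.48 -0.03 0 0 0;-0.54 -0.48 -0.03 0 0 0;-0.54 -0.48 -0.03 0 0 0;-0.54 -0.48 -0.03 0 0 0;-0.54 -0.48 -0.03 0 0 0;-0.54 -0.48 -0.03 0 0 0;-0.54 -0.48 -0.03 0 0 0;-0.54 -0.48 -0.03 0 0 0;-0.54 -0.48 -0.03 0 0 0;-0.54 -0.48 -0.03 0 0 0",
  "gripper": -0.22
}}

```text
time_s: 0.93
position: [0.3646, 0.2956, 0.2374]
tcp_rot: [[-0.963, 0.271, -0.001], [0.271, 0.963, -0.0], [0.0, -0.0, -1.0]]
force: [0.5, 1.1, 0.3]
opening: 0.409
grasp_force: 0.0
```

Emit:
{"api": "apply_moves", "payload": {
  "plan": "-0.54 -0.48 -0.03 0 0 0;-0.54 -0.48 -0.03 0 0 0;-0.54 -0.48 -0.03 0 0 0;-0.54 -0.48 -0.03 0 0 0;-0.54 -0.48 -0.03 0 0 0;-0.54 -0.48 -0.03 0 0 0;-0.54 -0.48 -0.03 0 0 0;-0.54 -0.48 -0.03 0 0 0;-0.54 -0.48 -0.03 0 0 0;0 0 0 0 0 0"
}}

```text
time_s: 1.77
position: [0.5443, 0.0176, 0.2513]
tcp_rot: [[-0.961, 0.276, 0.005], [0.276, 0.961, -0.004], [-0.006, -0.002, -1.0]]
force: [0.8, 0.9, 0.5]
opening: 0.393
grasp_force: 0.0
```

Emit:
{"api": "apply_moves", "payload": {
  "plan": "0 0 0 0 0 0.0195;0 0 0 0 0 0.0195;0 0 0 0 0 0.0195;0 0 0 0 0 0.0195;0 0 0 0 0 0.0195;0 0 0 0 0 0.0195;0 0 0 0 0 0.0195;0 0 0 0 0 0.0195;0 0 0 0 0 0.0195;0 0 0 0 0 0.0195"
}}

```text
time_s: 2.6
position: [0.5389, 0.024, 0.2506]
tcp_rot: [[-0.065, 0.998, -0.001], [0.998, 0.065, 0.0], [0.0, -0.001, -1.0]]
force: [-0.6, 0.6, -0.0]
opening: 0.392
grasp_force: 0.0
```

Emit:
{"api": "apply_moves", "payload": {
  "plan": "0 0 0 0 0 0.0195;0 0 0 0 0 0.0195;0 0 0 0 0 0.0195;0 0 0 0 0 0.0165;0 0 0 0 0 0;0 0 0 0 0 0"
}}

```text
time_s: 3.1
position: [0.5391, 0.0237, 0.2508]
tcp_rot: [[0.387, 0.922, -0.001], [0.922, -0.387, 0.0], [-0.0, -0.001, -1.0]]
force: [-0.4, -0.0, -0.2]
opening: 0.391
grasp_force: 0.0
```

```bash
cat >> h.py <<'E'
def wcam(s=None):
    s=s or bot.read_state(); m=camera_model("wrist"); T=np.eye(4);T[:3,:3]=s["tcp_rot"];T[:3,3]=s["position"]
    X=T@m["hand_eye"]; return X,240/np.tan(np.radians(m["vertical_fov"]/2)),m
def wproj(P,s=None):
    X,f,m=wcam(s); q=(np.atleast_2d(P)-X[:3,3])@X[:3,:3]; return q[:,:2]/q[:,2:]*f+[m["cx"],m["cy"]]
def wonz(uv,z,s=None):
    X,f,m=wcam(s); uv=np.atleast_2d(uv).astype(float); d=np.c_[(uv-[m["cx"],m["cy"]])/f,np.ones(len(uv))]@X[:3,:3].T
    return X[:3,3]+d*((z-X[2,3])/d[:,2])[:,None]
E
python3 - <<'E'
from h import *
import cv2
s=bot.read_state(); im=capture("wrist"); cv2.imwrite("pics/w1.png",im[:,:,::-1])
print(wproj([[.603,-.0665,.176],[.603,-.0665,.14],[.5827,-.1132,.142]],s))
E
```

```text
[[442.90133863 323.70906645]
 [428.99859861 301.49760009]
 [423.62444518 353.81063121]]
```

View pics/w1.png

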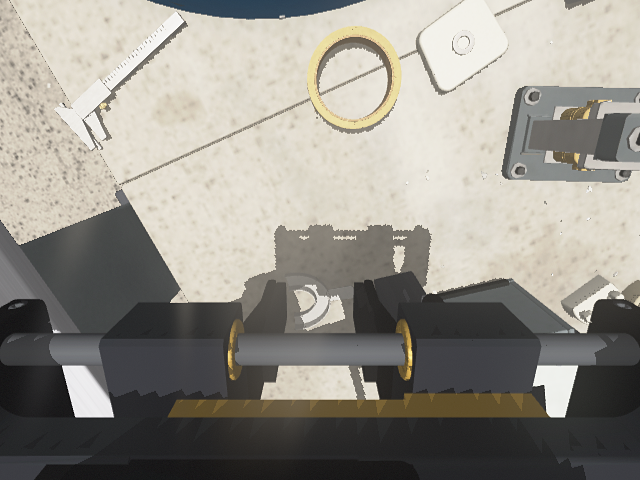

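The wrist view shows the knob only partly, a dark spot near (432,298) behind the finger block. I'll move over it and check again from above.

Emit:
{"api": "apply_moves", "payload": {
  "plan": "-0.29 0.47 0 0 0 0;-0.29 0.47 0 0 0 0;-0.29 0.47 0 0 0 0;-0.3 0.47 0 0 0 0;0 0 0.35 0 0 0;0 0 0.35 0 0 0;0 0 0.35 0 0 0;0 0 0 0 0 0;0 0 0 0 0 0"
}}

```text
time_s: 3.9
position: [0.6025, -0.0668, 0.1976]
tcp_rot: [[0.389, 0.921, -0.003], [0.921, -0.389, 0.001], [-0.0, -0.003, -1.0]]
force: [0.9, 0.7, 0.2]
opening: 0.394
grasp_force: 0.0
```

```bash
python3 - <<'E'
from h import *
import cv2
s=bot.read_state(); im=capture("wrist"); cv2.imwrite("pics/w2.png",im[:,:,::-1]); print(s["position"],s["opening"])
print(wproj([[.603,-.0665,.176],s["position"],[.5827,-.1132,.142]],s))
E
```

```text
[ 0.60254169 -0.0668269   0.19761842] 0.3939076062479516
[[319.84692761 281.43470244]
 [319.17679668 299.91198365]
 [319.12939521 327.92308691]]
```

View pics/w2.png

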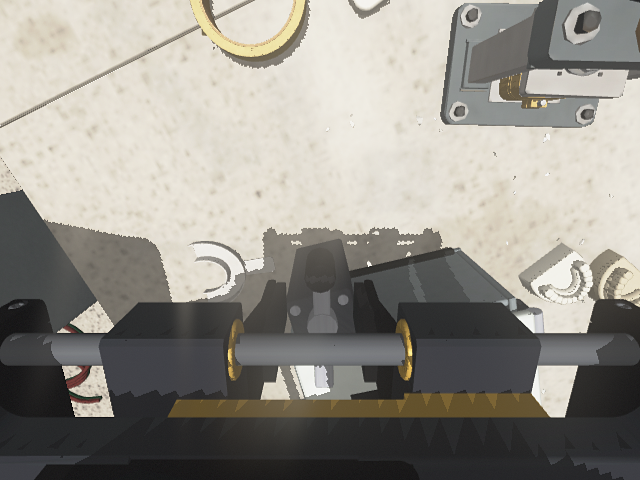

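The knob sits centred between the fingers, near (320,270). I descend, narrow the cage around it and swing the lever.

Emit:
{"api": "apply_moves", "payload": {
  "plan": "0 0 0.33 0 0 0;0 0 0.33 0 0 0;0 0 0.32 0 0 0;0 0 0 0 0 0;0 0 0 0 0 0"
}}

```text
time_s: 4.37
position: [0.6037, -0.067, 0.1503]
tcp_rot: [[0.389, 0.921, 0.0], [0.921, -0.389, -0.0], [0.0, 0.0, -1.0]]
force: [0.3, 0.4, 0.4]
opening: 0.39
grasp_force: 0.0
```

Emit:
{"api": "apply_moves", "payload": {
  "plan": "0 0 0 0 0 0;0 0 0 0 0 0;0 0 0 0 0 0;0 0 0 0 0 0;0 0 0 0 0 0",
  "gripper": -0.5
}}

```text
time_s: 4.78
position: [0.6036, -0.0672, 0.1502]
tcp_rot: [[0.39, 0.921, 0.001], [0.921, -0.39, -0.0], [0.0, 0.001, -1.0]]
force: [0.5, -0.0, -0.4]
opening: 0.256
grasp_force: 0.0
```

Emit:
{"api": "apply_moves", "payload": {
  "plan": "-0.007 0.118 0 0 0 0.018;-0.007 0.118 0 0 0 0.018;-0.007 0.118 0 0 0 0.018;-0.007 0.118 0 0 0 0.018;-0.007 0.118 0 0 0 0.018"
}}

```text
time_s: 5.2
position: [0.6258, -0.0847, 0.1497]
tcp_rot: [[0.826, 0.564, -0.001], [0.564, -0.826, 0.002], [0.0, -0.002, -1.0]]
force: [-0.5, 2.7, 0.5]
opening: 0.248
grasp_force: 0.9
```

Emit:
{"api": "apply_moves", "payload": {
  "plan": "-0.007 0.118 0 0 0 0.018;-0.007 0.118 0 0 0 0.018;-0.007 0.118 0 0 0 0.018;-0.007 0.118 0 0 0 0.018;-0.007 0.118 0 0 0 0.018;-0.007 0.118 0 0 0 0.018;0 0 0 0 0 0;0 0 0 0 0 0"
}}

```text
time_s: 5.87
position: [0.635, -0.1194, 0.1496]
tcp_rot: [[0.997, -0.071, 0.0], [-0.071, -0.997, -0.0], [0.0, 0.0, -1.0]]
force: [0.7, -0.0, 0.3]
opening: 0.252
grasp_force: 0.0
```

Emit:
{"api": "apply_moves", "payload": {
  "plan": "0 -0.03 0 0 0 0;0 0 0 0 0 0;0 0 0 0 0 0;0 0 -0.4 0 0 0;0 0 -0.6 0 0 0;0 0 -0.6 0 0 0;0 0 -0.6 0 0 0",
  "gripper": -0.3
}}

```text
time_s: 6.45
position: [0.6347, -0.1173, 0.2604]
tcp_rot: [[0.997, -0.073, -0.001], [-0.073, -0.997, 0.0], [-0.001, -0.0, -1.0]]
force: [0.1, -0.7, -0.5]
opening: 0.349
grasp_force: 0.0
```

Emit:
{"api": "apply_moves", "payload": {
  "plan": "0 0 0 0 0 -0.0185;0 0 0 0 0 -0.0185;0 0 0 0 0 -0.0185;0 0 0 0 0 -0.0185;0 0 0 0 0 -0.0185;0 0 0 0 0 -0.0185;0 0 0 0 0 -0.0185;0 0 0 0 0 -0.0185;0 0 0 0 0 -0.0185;0 0 0 0 0 -0.0185",
  "gripper": 0.1
}}

```text
time_s: 7.28
position: [0.6349, -0.1174, 0.2595]
tcp_rot: [[0.458, 0.889, -0.0], [0.889, -0.458, 0.0], [-0.0, -0.0, -1.0]]
force: [-0.9, -0.1, 0.3]
opening: 0.549
grasp_force: 0.0
```

Emit:
{"api": "apply_moves", "payload": {
  "plan": "0 0 0 0 0 -0.018;0 0 0 0 0 -0.018;0 0 0 0 0 -0.0168;-0.45 -0.46 0 0 0 0;-0.45 -0.46 0 0 0 0;-0.45 -0.46 0 0 0 0;-0.45 -0.46 0 0 0 0;-0.45 -0.46 0 0 0 0;-0.45 -0.46 0 0 0 0;0 0 0 0 0 0"
}}

```text
time_s: 8.12
position: [0.4743, -0.2326, 0.2595]
tcp_rot: [[0.153, 0.988, -0.004], [0.988, -0.153, -0.001], [-0.001, -0.003, -1.0]]
force: [0.1, 0.1, 0.1]
opening: 0.55
grasp_force: 0.0
```

```bash
python3 - <<'E'
from h import *
import cv2
s=bot.read_state(); print(s["position"],np.round(s["tcp_rot"],3),s["opening"],s["joint_positions"])
im=capture("top"); cv2.imwrite("pics/t2.png",im[:,:,::-1])
a=cv2.resize(im[160:300,230:430],None,fx=2.5,fy=2.5,interpolation=cv2.INTER_CUBIC)
w=cv2.resize(capture("wrist"),(500,375))[150:]
cv2.imwrite("pics/m2.png",np.vstack([a,w])[:,:,::-1])
print(proj("top",[[.635,-.117,.176]]), wproj([.4788,-.2342,.128],s)*500/640-[0,150]+[0,350])
E
```

```text
[ 0.47425833 -0.23257608  0.259532  ] [[ 0.153  0.988 -0.004]
 [ 0.988 -0.153 -0.001]
 [-0.001 -0.003 -1.   ]] 0.5495825467581293 [-38.16138138  20.25848841  93.2429253   -0.17048611  66.63124205
 -29.314293  ]
[[280.20204916 211.24231867]] [[254.04738803 379.62215056]]
```

View pics/m2.png

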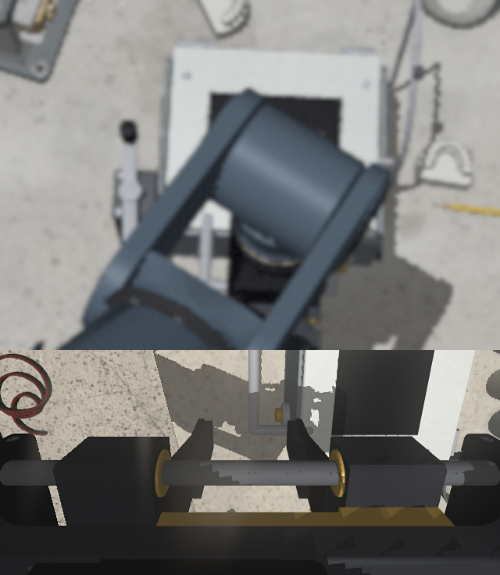

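The composite shows the lever now pointing to the hinge side (knob at (128,130)), and the bar at x≈254 between the fingers, where predicted. I go down over the bar.

Emit:
{"api": "apply_moves", "payload": {
  "plan": "0 0 0.4 0 0 0;0 0 0.4 0 0 0;0 0 0.4 0 0 0;0 0 0 0 0 0;0 0 0 0 0 0"
}}

```text
time_s: 8.63
position: [0.4788, -0.2294, 0.1989]
tcp_rot: [[0.148, 0.989, -0.002], [0.989, -0.148, 0.002], [0.001, -0.002, -1.0]]
force: [0.6, 0.7, 0.3]
opening: 0.549
grasp_force: 0.0
```

Emit:
{"api": "apply_moves", "payload": {
  "plan": "-0.08 0 0.4 0 0 0;0 0 0.4 0 0 0;0 0 0.4 0 0 0;0 0 0.4 0 0 0;0 0 0.2 0 0 0;0 0 0 0 0 0;0 0 0 0 0 0"
}}

```text
time_s: 9.22
position: [0.4787, -0.2346, 0.1102]
tcp_rot: [[0.149, 0.989, 0.001], [0.989, -0.149, -0.001], [-0.0, 0.001, -1.0]]
force: [-0.3, -0.5, -0.2]
opening: 0.55
grasp_force: 0.0
```

Emit:
{"api": "apply_moves", "payload": {
  "plan": "0 0 0 0 0 0;0 0 0 0 0 0;0 0 0 0 0 0;0 0 0 0 0 0;0 0 0 0 0 0;0 0 0 0 0 0;0 0 0 0 0 0;0 0 0 0 0 0",
  "gripper": -1
}}

```text
time_s: 9.88
position: [0.4803, -0.235, 0.11]
tcp_rot: [[0.151, 0.989, 0.005], [0.989, -0.151, -0.002], [-0.001, 0.006, -1.0]]
force: [5.3, 2.0, -0.7]
opening: 0.124
grasp_force: 30.0
```

```bash
cat >> h.py <<'E'
P0=np.array([.4803,-.235,.110])
def theta(p):
    y=-.1474; d=np.array(p)-P0; X=-.240+d[0]*np.cos(y)+d[1]*np.sin(y); Z=.008+d[2]
    return np.arctan2(Z,-X)-np.arctan2(.008,.24), np.hypot(X,Z)-.2401
E
python3 - <<'E'
import numpy as np
def rows(th):
    B=np.array([[-.24*np.cos(t)+.008*np.sin(t), .24*np.sin(t)+.008*np.cos(t)] for t in th]); d=np.diff(B,axis=0)/.05
    for t,r in zip(th[1:],d): print(round(t,3),np.round([r[0],-r[1]],3))
rows(np.r_[np.arange(0,.91,.06),np.arange(.93,1.15,.03)])
E
```

```text
0.06 [ 0.018 -0.288]
0.12 [ 0.035 -0.286]
0.18 [ 0.053 -0.283]
0.24 [ 0.069 -0.28 ]
0.3 [ 0.086 -0.275]
0.36 [ 0.102 -0.269]
0.42 [ 0.118 -0.263]
0.48 [ 0.134 -0.255]
0.54 [ 0.149 -0.247]
0.6 [ 0.163 -0.237]
0.66 [ 0.177 -0.227]
0.72 [ 0.191 -0.216]
0.78 [ 0.203 -0.204]
0.84 [ 0.215 -0.192]
0.9 [ 0.226 -0.178]
0.93 [ 0.117 -0.084]
0.96 [ 0.12 -0.08]
0.99 [ 0.122 -0.077]
1.02 [ 0.124 -0.073]
1.05 [ 0.126 -0.069]
1.08 [ 0.128 -0.066]
1.11 [ 0.13  -0.062]
1.14 [ 0.132 -0.058]
```

Emit:
{"api": "apply_moves", "payload": {
  "plan": "0 0.018 -0.288 0 0 0;0 0.035 -0.286 0 0 0;0 0.053 -0.283 0 0 0;0 0.069 -0.28 0 0 0;0 0.086 -0.275 0 0 0;0 0 0 0 0 0;0 0 0 0 0 0"
}}

```text
time_s: 10.47
position: [0.4938, -0.2371, 0.1812]
tcp_rot: [[0.15, 0.989, 0.007], [0.989, -0.15, -0.002], [-0.001, 0.007, -1.0]]
force: [6.8, -0.1, -5.4]
opening: 0.123
grasp_force: 30.0
```

```bash
python3 - <<'E'
from h import *
s=bot.read_state(); print(s["position"],s["force"],s["moment"],s["opening"],s["grasp_force"],theta(s["position"]))
E
```

```text
[ 0.49382081 -0.23707196  0.18116812] [ 6.82709888 -0.14364822 -5.35484716] [-0.08160442 -0.88508545 -0.03475537] 0.12275119464565053 29.98692492255941 (np.float64(0.3031790107296293), np.float64(-0.0003313319418575267))
```

Emit:
{"api": "apply_moves", "payload": {
  "plan": "0 0.117 -0.269 0 0 0;0 0.133 -0.263 0 0 0;0 0.134 -0.255 0 0 0;0 0.149 -0.247 0 0 0;0 0.163 -0.237 0 0 0;0 0.177 -0.227 0 0 0;0 0.191 -0.216 0 0 0;0 0.203 -0.204 0 0 0;0 0 0 0 0 0;0 0 0 0 0 0"
}}

```text
time_s: 11.3
position: [0.5525, -0.2459, 0.2759]
tcp_rot: [[0.149, 0.989, -0.002], [0.989, -0.149, -0.001], [-0.001, -0.002, -1.0]]
force: [-2.5, -1.0, 0.9]
opening: 0.123
grasp_force: 30.0
```

```bash
python3 - <<'E'
from h import *
s=bot.read_state(); print(s["position"],s["force"],s["moment"],s["opening"],s["grasp_force"],theta(s["position"]))
E
```

```text
[ 0.55252494 -0.24591937  0.27585839] [-2.50768027 -1.0333368   0.9397459 ] [-0.22634394  0.58242462  0.01776513] 0.12312350619264223 29.999476075172424 (np.float64(0.7723313781731053), np.float64(0.0009405843248352364))
```

Emit:
{"api": "apply_moves", "payload": {
  "plan": "0 0.215 -0.192 0 0 0;0 0.226 -0.178 0 0 0;0 0.117 -0.084 0 0 0;0 0.12 -0.08 0 0 0;0 0.122 -0.077 0 0 0;0 0.124 -0.073 0 0 0;0 0 0 0 0 0;0 0 0 0 0 0"
}}

```text
time_s: 11.97
position: [0.5982, -0.253, 0.3108]
tcp_rot: [[0.15, 0.989, -0.001], [0.989, -0.15, -0.001], [-0.001, -0.001, -1.0]]
force: [-4.2, 1.0, 6.6]
opening: 0.126
grasp_force: 30.0
```

```bash
python3 - <<'E'
from h import *
import cv2
s=bot.read_state(); print(s["position"],s["force"],s["moment"],s["grasp_force"],theta(s["position"]))
im=capture("scene"); cv2.imwrite("pics/s3.png",im[:,:,::-1]); cv2.imwrite("pics/s3c.png",cv2.resize(im[180:300,290:410],None,fx=5,fy=5,interpolation=cv2.INTER_CUBIC)[:,:,::-1])
p=np.load("pose.npy"); c,q=np.cos(p[2]),np.sin(p[2])
W=lambda x,y,z:[p[0]+c*x-q*y,p[1]+q*x+c*y,z]
for t in (.95,1.0,1.05,1.1,1.15): print(t,((proj("scene",W(.1-.11*np.cos(t),-.124,.12+.11*np.sin(t)))-[290,180])*5).round(1), ((proj("scene",W(.1-.11*np.cos(t),-.105,.12+.11*np.sin(t)))-[290,180])*5).round(1))
E
```

```text
[ 0.59817465 -0.25302606  0.31076651] [-4.24964927  0.98979055  6.55883848] [-0.15039306  1.01643295  0.05158449] 30.00135987997055 (np.float64(1.0130696210100336), np.float64(0.0010752353159732275))
0.95 [[406.7 315.9]] [[384.8 298.1]]
1.0 [[412.6 308.8]] [[390.7 291. ]]
1.05 [[418.8 301.8]] [[396.8 284.1]]
1.1 [[425.1 295. ]] [[403.  277.3]]
1.15 [[431.4 288.4]] [[409.4 270.8]]
```

View pics/s3c.png

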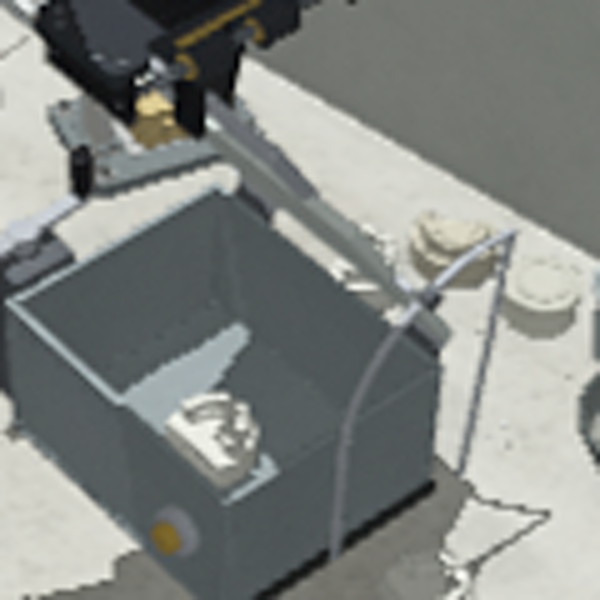

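```bash
python3 - <<'E'
from h import *
import cv2
p=np.load("pose.npy"); c,q=np.cos(p[2]),np.sin(p[2])
W=lambda x,y,z:[p[0]+c*x-q*y,p[1]+q*x+c*y,z]
A=lambda t,y=-.124:W(.1-.11*np.cos(t),y,.12+.11*np.sin(t))
for n in("scene","top"):
    print(n,"stud",proj(n,A(1.05)),"shut pin y-.102,-.124",proj(n,[A(0,-.102),A(0,-.13)]))
print("obs scene stud",np.array([580,245])/5+[260,190]-.4,"pin tip",np.array([485,382])/5+[260,190]-.4, "top stud",np.array([677,122])/[4.3,4.28]+[240,160]-.4,"pin",np.array([632,275])/[4.3,4.28]+[240,160]-.4)
a=cv2.imread("pics/scene0.png");b=cv2.imread("pics/s3.png")
f=lambda im:cv2.resize(im[215:265,350:400],None,fx=8,fy=8,interpolation=cv2.INTER_NEAREST)
cv2.imwrite("pics/cmp.png",np.hstack([f(a),f(b)]))
E
```

```text
scene stud [[373.75612781 240.35684835]] shut pin y-.102,-.124 [[353.42397882 266.27566909]
 [359.60555554 271.62659392]]
top stud [[395.07914285 191.50303065]] shut pin y-.102,-.124 [[380.55553702 224.92688046]
 [392.10842951 225.44818026]]
obs scene stud [375.6 238.6] pin tip [356.6 266. ] top stud [397.04186047 188.1046729 ] pin [386.57674419 223.85233645]
```

View pics/cmp.png

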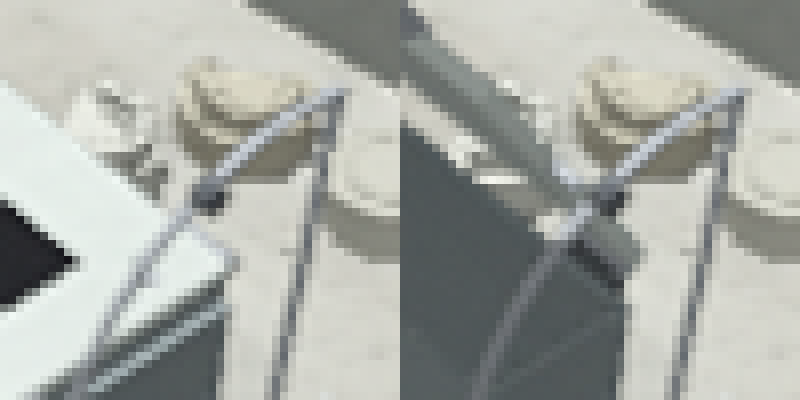

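The pin is just short of the stud (stud at about (608,192), pin at about (570,182) in the right half). That agrees with the ~1.01 rad worked out from the TCP, so I go on slowly to ~1.13.

Emit:
{"api": "apply_moves", "payload": {
  "plan": "0 0.126 -0.069 0 0 0;0 0.128 -0.066 0 0 0;0 0.13 -0.062 0 0 0;0 0.132 -0.058 0 0 0;0 0 0 0 0 0;0 0 0 0 0 0;0 0 0 0 0 0"
}}

```text
time_s: 12.6
position: [0.6254, -0.2571, 0.3237]
tcp_rot: [[0.15, 0.989, 0.002], [0.989, -0.15, -0.001], [-0.001, 0.002, -1.0]]
force: [-2.5, -0.7, 5.5]
opening: 0.128
grasp_force: 30.0
```

```bash
python3 - <<'E'
from h import *
import cv2
s=bot.read_state(); print(s["position"],s["force"],s["moment"],s["grasp_force"],theta(s["position"]))
im=capture("scene"); cv2.imwrite("pics/s4.png",im[:,:,::-1])
b=im[:,:,::-1]
f=lambda im:cv2.resize(im[215:265,350:400],None,fx=8,fy=8,interpolation=cv2.INTER_NEAREST)
cv2.imwrite("pics/cmp2.png",np.hstack([f(cv2.imread("pics/s3.png")),f(b)]))
E
```

```text
[ 0.62540286 -0.25713084  0.32369618] [-2.45356335 -0.70380324  5.53136973] [-0.23577696  0.69700795  0.02171343] 30.000957548618317 (np.float64(1.1394336363894408), np.float64(0.0003978605678072178))
```

View pics/cmp2.png

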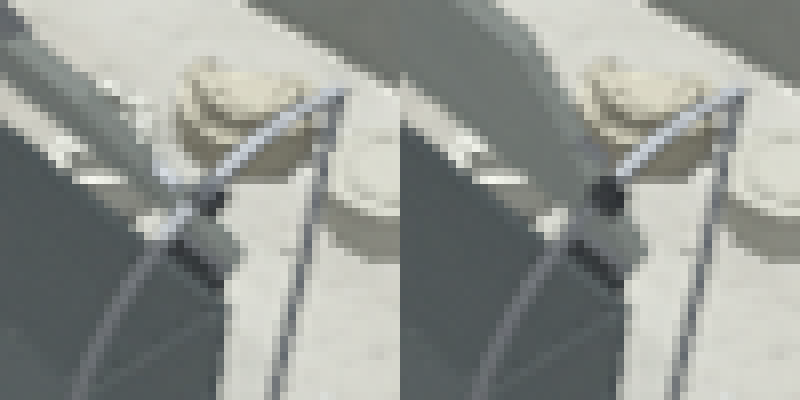

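The pin has moved past the stud, now near (595,148) in the right half with the stud at (608,192), and the TCP gives 1.14 rad. Now I bring the hatch back to 0.875.

```bash
python3 - <<'E'
import numpy as np
th=np.linspace(1.14,.875,9)
B=np.array([[-.24*np.cos(t)+.008*np.sin(t), .24*np.sin(t)+.008*np.cos(t)] for t in th]); d=np.diff(B,axis=0)/.05
for t,r in zip(th[1:],d): print(round(t,3),np.round([r[0],-r[1]],3))
E
```

```text
1.107 [-0.146  0.064]
1.074 [-0.143  0.069]
1.041 [-0.141  0.074]
1.007 [-0.139  0.078]
0.974 [-0.136  0.083]
0.941 [-0.133  0.087]
0.908 [-0.13   0.091]
0.875 [-0.127  0.096]
```

Emit:
{"api": "apply_moves", "payload": {
  "plan": "0 -0.146 0.064 0 0 0;0 -0.143 0.069 0 0 0;0 -0.141 0.074 0 0 0;0 -0.139 0.078 0 0 0;0 -0.136 0.083 0 0 0;0 -0.133 0.087 0 0 0;0 -0.13 0.091 0 0 0;0 -0.127 0.096 0 0 0;0 0 0 0 0 0;0 0 0 0 0 0"
}}

```text
time_s: 13.48
position: [0.5701, -0.2486, 0.2899]
tcp_rot: [[0.15, 0.989, -0.001], [0.989, -0.15, 0.001], [0.0, -0.001, -1.0]]
force: [1.1, -3.2, -0.5]
opening: 0.123
grasp_force: 30.0
```

Emit:
{"api": "apply_moves", "payload": {
  "plan": "0 0 0 0 0 0;0 0 0 0 0 0;0 0 0 0 0 0;0 0 0 0 0 0;0 0 0 0 0 0;0 0 0 0 0 0"
}}

```text
time_s: 13.98
position: [0.571, -0.2488, 0.2907]
tcp_rot: [[0.15, 0.989, 0.001], [0.989, -0.15, -0.001], [-0.0, 0.001, -1.0]]
force: [3.7, -3.5, -4.7]
opening: 0.127
grasp_force: 30.0
```

```bash
python3 - <<'E'
from h import *
import cv2
s=bot.read_state(); print(s["position"],s["force"],s["moment"],s["opening"],s["grasp_force"],theta(s["position"]),s["time_s"])
# independent check: absolute pose -> angle about estimated hinge, bar = grasp point
p=np.load("pose.npy"); h=np.array([p[0]+.1*np.cos(p[2]),p[1]+.1*np.sin(p[2]),.12]); b=np.array(s["position"])+np.array(s["tcp_rot"])[:,2]*bot.hold_point_z-h
X=b[0]*np.cos(p[2])+b[1]*np.sin(p[2]); print(np.arctan2(b[2],-X)-np.arctan2(8,240),np.hypot(X,b[2]))
E
```

```text
[ 0.57101138 -0.2487592   0.29065406] [ 3.65386709 -3.52610077 -4.65381478] [-0.83293763 -0.64685358  0.01062773] 0.12729187970205016 29.999159574508667 (np.float64(0.8714296812164694), np.float64(-0.00016488173771828096)) 13.9833
0.8783389232551955 0.23953056299211137
```

```bash
python3 -c "
from rig import bot
print(bot.read_state()['qvel'].round(2) if hasattr(bot.read_state()['qvel'],'round') else bot.read_state()['qvel']); print(bot.hand_in())"
```

```text
[-0.06 -0.02  0.03 -0.03 -0.12 -0.17]
the job is handed in; nothing more can be done
None
```

The job is handed in: the clamp lever is clear at about 1.5 rad, the hatch went just past balance to about 1.14 rad, and the gripper now holds it still at about 0.875 rad, ten degrees short (angles worked out from the tool position and camera views).

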